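# Seat a preserving jar's glass lid and hold it down for the clips

### The job

Help me close the open preserving jar of nutmegs: take the loose glass lid from the sliding tray, set it gently (no dropping, no knocking the glass hard) on the open jar's rubber ring so that it sits fully home and level, and let go of it. Then, with shut fingertips, press straight down on the middle of the lid with a steady push of about 12 newtons, leaving the edge free for me to snap the steel clips on: hold that push for at least three seconds and finish while still pressing. Keep the jar upright and leave the closed jar, dish, ladle and stirrer where they are.

Things in the scene. Friction and masses are not known exactly. Their poses are not given: they have to be found in the camera images.
- jar_seat (a point): open jar to be closed: loose clear glass jar, 57 mm across its rim, 53 mm below it, rim 80 mm above the white shelf (shelf top z = 0), nutmegs inside, no lid, about 0.26 kg. Point: centre of the top of the sealing ring on its rim when not pressed, 85 mm above the jar's underside; z up along the jar. A closed jar of the same shape may stand in either place
- lid_center (a point): loose lid: round greenish glass disc, flat top, 11 mm high, 75 g. Upper 6 mm: flange 62 mm across, gripped by its edge from above. Lower 5 mm: chamfered plug 43 mm across that enters the ring's 48 mm opening. Lies plug down on the tray floor, 11 mm above the shelf. Point: its centre, half-way up (5.5 mm below the top); 0.5 mm above jar_seat when seated unpressed
- tray_center (a point): sliding tray: open wooden tray 240 x 200 mm outside, walls 5 mm thick with tops 26 mm above the shelf, on a low base with rails. Point: centre of its floor at the start, 11 mm above the shelf; x along its 240 mm sides. It slides up to 100 mm towards its -x side against about 5 N
- closed_jar_top (a point): bystander: a jar of the same shape that is already closed, lid on and two steel clips fitted, 89 mm tall; this point is the centre of its lid's top face
- dish: bystander: round white ceramic dish with steel clips in it, 104 mm across, 24 mm high; origin at the centre of its underside
- ladle: bystander: steel ladle lying on the shelf, about 290 mm long, bowl 80 mm across and 30 mm high at its +y end, centred 100 mm from the origin; handle end 150 mm to -y
- stirrer: bystander: bamboo stirrer lying on the shelf, about 245 mm long, a 10 mm rod with a flat 26 mm wide blade at its +y end; origin on its underside, 110 mm from the rod's end and 135 mm from the blade's end
- seal (a joint): compression (m, 0 to 0.004) of the dark flexible sealing ring on the open jar's rim: 57 mm outside, 48 mm inside diameter, 5 mm thick, stays on the jar, squashes about 1 mm for every 6 N of push
Mind the look-alikes: they are no part of the job. Of the things like the part that bears lid_center, leave any that is blue; of the rest the larger one is meant.

How it is judged:
On the way, in this order (a step that is already met when the one before it is completed fails the run):
1. the lid rests seated and level on the open jar's ring, let go (horizontal distance between lid_center and jar_seat below 0.005 m and z of lid_center in the frame of jar_seat below 0.002 m and angle between lid_center's own z axis and vertical below 0.04 rad and contact force between the fingers and lid below 0.3 N), for 0.2 s.
2. shut fingertips press from above on the middle of the seated lid, not round its edge, with 7 to 17 N for two seconds on end (contact force between the fingers and lid between 7 and 17 N and contact force between lid and jar between 7 and 18.5 N and horizontal distance between the grasp point and lid_center below 0.015 m and angle between lid_center's own z axis and vertical below 0.04 rad and z of the grasp point in the frame of lid_center above 0.016 m), for 2 s.
At the end, for the whole second after the job is handed in: Still pressing at the end: fingertips push on top of the lid's middle (within 15 mm, grasp point over 16 mm above its centre) with 7 to 17 N, lid on the ring with 7 to 18.5 N; lid centred within 5 mm, plug in, level within 0.04 rad, at rest; jar upright on the shelf (all of step 2 and horizontal distance between lid_center and jar_seat below 0.005 m and z of lid_center in the frame of jar_seat below 0.001 m and angle between jar_seat's own z axis and vertical below 0.04 rad and height (world z) of jar_seat below 0.088 m and linear speed of lid below 0.01 m/s); the arm keeps its last pose, push and grip.
It fails at once if the lid is dropped from more than 15 mm above its seat (z of lid_center in the frame of jar_seat above 0.016 m and contact force between anything else and lid below 0.01 N and linear speed of lid above 0.1 m/s).
It fails at once if the glass is hit or pressed hard (over 40 N between lid and jar) (contact force between lid and jar above 40 N).
It fails at once if the open jar is tipped (angle between jar_seat's own z axis and vertical above 0.3 rad).
It fails at once if the closed jar is shoved or tipped (distance of closed_jar_top from where it was at the start of the episode above 0.025 m or angle between closed_jar_top's own z axis and vertical above 0.3 rad).
It fails at once if the dish, ladle or stirrer is shoved (distance of any of dish, ladle, stirrer from where it was at the start of the episode above 0.025 m).
It also fails if it takes over 67 s, if anything falls off the work surface, if the arm or the gripper's body presses on something with over 40 N, if the wrist force passes 120 N, or if a joint passes its speed limit or range.

### The arm

A 6-joint arm with a two-finger parallel gripper is mounted at the origin on the work surface. World frame = base frame: x ahead of the robot, y to its left, z up, the work surface at z = 0. Lengths are in m, angles in rad, forces in N, time in s.
With the tool pointing down it reaches from about 0.35 to 0.775 m from the base axis. Payload 7.3 kg.
Tool frame: the origin (TCP) lies at the very end of the fingers, on their centre line; the grasp point (between the pads) lies 19 mm behind it (robot.pinch_z is the distance from the TCP to the grasp point, in m); z points along the fingers, y is the line along which they close (so a half turn about z gives the same grasp; the last joint's range is limited). The gripper opens to 92 mm and grips with 3 to 60 N. Pads are 19 mm wide; open, the fingers measure 130 mm over their backs; the gripper's body (75 mm by 190 mm) begins 47 mm behind the grasp point.
Start: joints at [1.121, 0.342, 1.524, -0, 1.275, -0.146], TCP at [0.157, 0.501, 0.227] pointing down, gripper open.
Joint ranges: [-2.53, 2.53], [-0.77, 2.02], [0.04, 2.7], [-1, 4.14], [0.28, 2.66], [-3.11, 3.11]. Speed limits (rad/s): [2.57, 2.57, 3.14, 3.14, 3.14, 3.14].

### API

Orientations are given as [roll, pitch, yaw] about the fixed x, y, z axes, in that order (R = Rz(yaw) Ry(pitch) Rx(roll)).
In Python, from cell import robot gives the robot as it stands.
- The arm moves only by the tool move_arm, never from a script. Its argument "motion" is a list of rows, each a list of 6 numbers: the shift along the tool's x, y, z in units of 0.1 m (1.0 is 0.1 m), then the turn, a rotation vector about the tool's x, y, z in units of pi rad (1.0 is pi rad). In form: [[dx, dy, dz, rx, ry, rz], ...]. A call has 1 to 12 rows; each row is the pose to reach, as a shift and turn from the pose commanded when the call began, along the tool's axes at that moment, turning the shorter way round; what a row does not reach only later rows make up. A row lasts 1/8 s, in which the tool goes at most 62.5 mm and 10.7 degrees, less where a joint would pass 70% of its speed; a pose out of reach is approached as far as the arm can. A call with a number of a shift or a turn outside -1 to 1 is refused whole. A call with a gripper value outside its range is refused whole. "fingers" is the opening, from -1 (shut) to 1 (fully open), set as the call begins (left out, the last holds). The fingers move at their own pace and stop on an object; "newtons" is the grip in N (left out, the last holds). Time passes only in rows, so rows that repeat a pose let the fingers close. It gives the time, the measured TCP pose, the force, the opening and the grip force at its end, in the units of the state.
- robot.observe(): the state, without advancing time (a new reading comes with each control period).
- robot.read_camera(name): name is "scene" or "top"; returns a dict with "image" (480x640x3 uint8, red, green, blue), "range_z" (480x640 float32, m along the optical axis (not along the pixel's ray), 0 where there is no reading), "vfov" (degrees; the focal length in pixels is half the picture's height over the tangent of half this angle, whatever the lens; pixels are square), "cx", "cy" (the principal point, pixels), "extrinsics" (4x4, takes a point from camera to world coordinates). Camera axes: x right, y up, looking along -z (the intrinsics and any distortion apply to the point x, -y, -z); pixel columns grow to the right and rows downward; lengths in m; the calibration is good to about 2 mm. A picture is of the moment at which its call begins.
- robot.hand_in(): hands the job in; it is judged then, once.
The state is a dict: "time": time; "qpos": joint angles; "qvel": joint speeds; "joint_efforts": joint torques, N m; "tool_pos": TCP position; "tool_rot": TCP orientation; "contact_force": force on the tool from outside, world axes, zero at the start; "torque": the same for the moment, N m; "opening": finger opening in m; "grip_force": force on a finger pad.
Only numpy, scipy, OpenCV 4.12 (cv2) and the standard library are available. Lean on these libraries where they do the work, as an engineer would, in place of code of your own. Each camera call takes 0.05 s, during which the arm holds its last target. There are 200 camera calls.

## Working session

There is one attempt and no reset: what is moved stays moved. The work goes in short steps, Python scripts to look and compute and a tool call to move; the robot and the scene stay as the last step left them, time stands still between calls to the robot, and variables do not carry over. Pictures are saved under pics/ and viewed, at most 10 in all, crops included, and the job is handed in when it is done.

Besides the shell and the picture viewer there is one more tool, called after "Request:" as name(argument=value, ...), one argument or row to a line, values as JSON. move_arm: Moves the arm, as the interface text tells. Shifts and turns lie within -1 to 1; 1 stands for 0.1 m of shift or pi rad of turn. Its arguments: {"type":"object","properties":{"motion":{"type":"array"},"fingers":{"type":"number"},"newtons":{"type":"number"}},"required":["motion"]}

```bash
mkdir -p pics; cat > h.py <<'E'
from cell import robot
import numpy as np, cv2
def cam(n):
    c=robot.read_camera(n); c['f']=240/np.tan(np.radians(c['vfov'])/2); return c
def world(c):
    v,u=np.mgrid[:480,:640]; z=c['range_z']
    P=np.stack([(u-c['cx'])*z/c['f'],-(v-c['cy'])*z/c['f'],-z,np.ones_like(z)],-1)
    W=(P@np.array(c['extrinsics']).T)[...,:3]; W[z==0]=np.nan; return W
def save(c,fn,crop=None):
    im=c['image'][...,::-1]
    if crop: x0,y0,x1,y1,s=crop; im=cv2.resize(im[y0:y1,x0:x1],None,fx=s,fy=s)
    cv2.imwrite('pics/'+fn,im)
E
python3 - <<'E'
from h import *
for n in('top','scene'):
    c=cam(n); save(c,n+'1.png'); np.savez(n+'1.npz',W=world(c),im=c['image'])
    print({k:v for k,v in c.items() if k not in('image','range_z')})
print(robot.observe())
E
```

```text
{'vfov': 49.93893680969172, 'cx': 319.9110580466849, 'cy': 242.33087075582094, 'extrinsics': array([[-0.10169428,  0.97356115, -0.20454087,  0.35616523],
       [-0.9948054 , -0.09858503,  0.02536151,  0.0654541 ],
       [ 0.00452632,  0.20605748,  0.97852942,  1.05889819],
       [ 0.        ,  0.        ,  0.        ,  1.        ]]), 'f': np.float64(515.3985272873575)}
{'vfov': 47.59111785883254, 'cx': 323.1232450526863, 'cy': 241.7006262021124, 'extrinsics': array([[ 0.31203486, -0.70464009,  0.63727278,  1.33021908],
       [ 0.94994674,  0.22056404, -0.22125256, -0.22729437],
       [ 0.01534397,  0.67441371,  0.73819422,  0.97591072],
       [ 0.        ,  0.        ,  0.        ,  1.        ]]), 'f': np.float64(544.2670960981227)}
{'time': 0.1, 'qpos': array([ 1.12100742e+00,  3.42653990e-01,  1.52488181e+00, -4.60532913e-06,
        1.27537175e+00, -1.45989661e-01]), 'qvel': array([ 0.00037542, -0.00322687, -0.00348884,  0.00149182, -0.00077126,
        0.00035118]), 'joint_efforts': array([ 1.62940312e-03, -4.32004845e+01, -2.44699091e+01,  7.19941081e-02,
        5.24159241e-02, -4.34139952e-05]), 'tool_pos': array([0.15687971, 0.50066046, 0.22612781]), 'tool_rot': array([-3.14029111e+00, -1.86922036e-04,  2.83779463e+00]), 'contact_force': array([-0.15647267, -0.74111471,  0.93009217]), 'torque': array([-0.05549957,  0.02178496,  0.01382817]), 'grip_force': 0.0, 'opening': 0.09193446804739622}
```

View pics/top1.png

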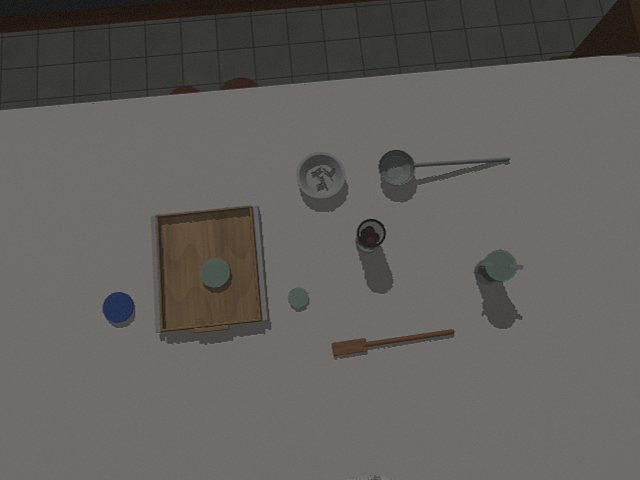

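View pics/scene1.png

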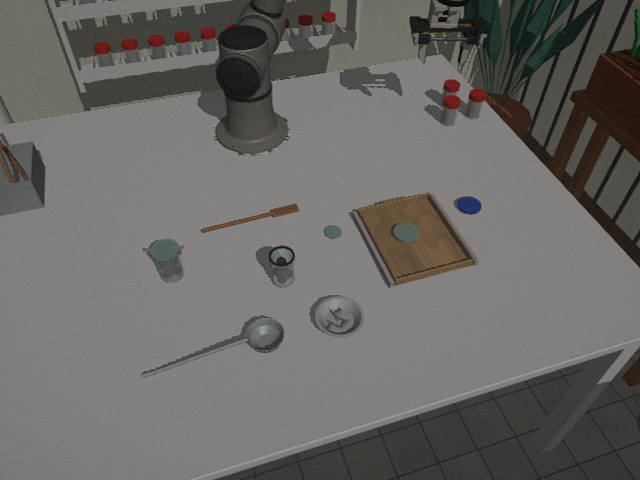

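Top view: the tray's green lid is at (215,273), the open jar's dark ring at (371,235), and the closed jar at (500,265). The small green lid at (298,297) and the blue lid at (118,307) are decoys. The scene view agrees.

```bash
cat >> h.py <<'E'
def ray(c,u,v,z):
    E=np.array(c['extrinsics']); d=E[:3,:3]@np.array([(u-c['cx'])/c['f'],-(v-c['cy'])/c['f'],-1.])
    o=E[:3,3]; return o+d*(z-o[2])/d[2]
def ell(c,box,fn,z):
    # centre of largest blob in box satisfying mask fn; pixel outline mapped to plane z, circle fit
    x0,y0,x1,y1=box; im=c['image'][y0:y1,x0:x1].astype(int); m=fn(im).astype(np.uint8)
    n,l,s,_=cv2.connectedComponentsWithStats(m); k=1+np.argmax(s[1:,4])
    ct=max(cv2.findContours((l==k).astype(np.uint8),cv2.RETR_EXTERNAL,cv2.CHAIN_APPROX_NONE)[0],key=len)
    ct=cv2.convexHull(ct)[:,0]
    P=np.array([ray(c,a+x0,b+y0,z)[:2] for a,b in ct])
    e=cv2.minEnclosingCircle((P*1000).astype(np.float32))
    A=np.c_[2*P,np.ones(len(P))]; q=np.linalg.lstsq(A,(P**2).sum(1),rcond=None)[0]
    r=np.sqrt(q[2]+q[0]**2+q[1]**2)
    res=np.std(np.hypot(*(P-q[:2]).T)-r)
    return np.round(q[:2],4),round(r,4),round(res,4)
green=lambda im:(im[...,1]-im[...,0]>12)&(abs(im[...,1]-im[...,2])<40)
dark=lambda im:im.max(-1)<45
E
python3 - <<'E'
from h import *
for n,bl,bj in(('top',(185,245,245,302),(350,212,392,256)),('scene',(385,215,428,250),(262,240,302,268))):
    c=cam(n); W=world(c)
    print(n,'lid',ell(c,bl,green,.022),'ring',ell(c,bj,dark,.085))
    if n=='top':
        for p in[(215,273),(500,265),(297,298),(320,180),(397,168),(350,347),(453,332),(371,220),(371,249),(210,328),(155,330),(265,322),(252,208),(156,218),(162,218),(190,260)]: print(p,W[p[1],p[0]].round(4),c['image'][p[1],p[0]])
    else:
        for p in[(405,232),(282,247),(165,250)]: print(p,W[p[1],p[0]].round(4),c['image'][p[1],p[0]])
    im=c['image']
    for b in(bl,bj): pass
    if n=='top': print(im[235,352:392].max(-1)); print(im[273,195:236].tolist()[::3])
E
```

```text
top lid (array([0.5419, 0.2336]), np.float64(0.0043), np.float64(0.0008)) ring (array([ 0.568 , -0.0596]), np.float64(0.0278), np.float64(0.0009))
(215, 273) [0.531  0.2567 0.0224] [76 86 78]
(500, 265) [ 0.4806 -0.2982  0.0862] [69 79 73]
(297, 298) [0.4656 0.0965 0.0049] [77 88 82]
(320, 180) [0.711  0.0242 0.0088] [60 59 59]
(397, 168) [ 0.723  -0.1441  0.004 ] [89 89 87]
(350, 347) [ 3.571e-01 -1.000e-04  4.600e-03] [87 61 46]
(453, 332) [ 0.3654 -0.2088  0.0108] [59 41 31]
(371, 220) [ 0.5946 -0.0638  0.0822] [28 27 26]
(371, 249) [ 0.5434 -0.0609  0.0489] [54 56 54]
(210, 328) [0.4219 0.2728 0.0242] [93 77 57]
(155, 330) [0.4296 0.3838 0.0155] [102 100  99]
(265, 322) [ 0.4245  0.1664 -0.0059] [73 72 68]
(252, 208) [0.6657 0.174  0.0021] [60 56 51]
(156, 218) [0.6571 0.3701 0.0267] [94 79 59]
(162, 218) [0.661  0.3629 0.0088] [54 46 36]
(190, 260) [0.5656 0.309  0.0086] [92 74 55]
[107 110 113 114  81  35  24  86  76  34  39  36  40  39  35  38  36  38
  33  34  39  41  38  32  39  35  39  68  80  85  91  65  19  76 110 112
 112 111 112 112]
[[92, 75, 56], [95, 75, 53], [76, 88, 79], [74, 83, 76], [74, 84, 75], [75, 84, 76], [74, 84, 76], [75, 84, 76], [76, 85, 78], [72, 82, 76], [71, 82, 74], [78, 89, 81], [76, 62, 45], [87, 72, 54]]
scene lid (array([0.536 , 0.2593]), np.float64(0.0297), np.float64(0.0008)) ring (array([ 0.5727, -0.0601]), np.float64(0.0274), np.float64(0.0004))
(405, 232) [0.5389 0.2558 0.0258] [83 97 89]
(282, 247) [ 0.5479 -0.0511  0.0837] [26 25 25]
(165, 250) [ 0.4857 -0.2957  0.0893] [81 94 87]
```

```bash
cat >> h.py <<'E'
def green(im):
    b=cv2.blur(im.astype(np.float32),(3,3)); return (b[...,1]-b[...,0]>2.5)
E
python3 - <<'E'
from h import *
out=[]
for n,bl,bj,bc in(('top',(185,245,245,302),(350,212,392,256),(480,245,522,285)),('scene',(385,215,428,250),(262,240,302,268),(145,235,190,262))):
    c=cam(n)
    print(n,'lid',ell(c,bl,green,.022),'ring',[ell(c,bj,lambda im,t=t:im.max(-1)<t,.083) for t in(30,45,60)],'closed',ell(c,bc,green,.089))
    im=c['image']
    a=im[205:265,340:405] if n=='top' else im[235:295,250:315]
    out.append(cv2.resize(a[...,::-1],None,fx=6,fy=6,interpolation=cv2.INTER_CUBIC))
o=np.hstack(out); cv2.imwrite('pics/j.png',np.clip(o*2.0,0,255).astype(np.uint8))
E
```

```text
top lid (array([0.5325, 0.2575]), np.float64(0.0298), np.float64(0.0002)) ring [(array([ 0.5695, -0.0612]), np.float64(0.026), np.float64(0.0002)), (array([ 0.5685, -0.0598]), np.float64(0.0279), np.float64(0.0008)), (array([ 0.5673, -0.0587]), np.float64(0.0293), np.float64(0.0012))] closed (array([ 0.4803, -0.2971]), np.float64(0.0316), np.float64(0.0005))
scene lid (array([0.5358, 0.2587]), np.float64(0.0306), np.float64(0.0005)) ring [(array([ 0.5551, -0.0511]), np.float64(0.01), np.float64(0.0)), (array([ 0.5712, -0.0597]), np.float64(0.0277), np.float64(0.0005)), (array([ 0.5709, -0.0597]), np.float64(0.0285), np.float64(0.0005))] closed (array([ 0.4848, -0.2994]), np.float64(0.0359), np.float64(0.0024))
```

View pics/j.png

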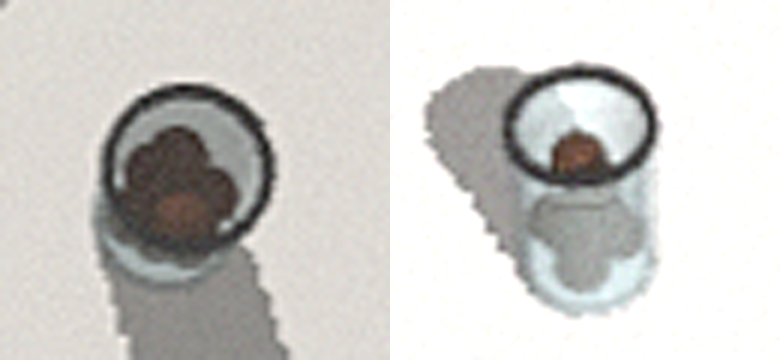

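Request:
move_arm(
  motion=[
    [-0.3,-0.1,0.1,0,0,-0.03],
    [-0.7,-0.2,0.2,0,0,-0.07],
    [-1,-0.27,0.3,0,0,-0.0967],
    [-1,-0.27,0.3,0,0,-0.0967],
  ],
  fingers=1,
)

```text
time: 0.8
tool_pos: [0.2456, 0.4441, 0.196]
tool_rot: [-3.14, -0.001, 3.139]
contact_force: [0.7, -0.2, 0.9]
opening: 0.0917
grip_force: 0.0
```

Request:
move_arm(
  motion=[
    [-0.4,-0.25,0],
    [-1,-0.62,0],
    [-1,-0.62,0],
  ],
)

```text
invalid input at $.motion[0]: expected 6 numbers
```

Request:
move_arm(
  motion=[
    [-0.5,-0.3,0,0,0,0],
    [-1,-0.62,0,0,0,0],
    [-1,-0.62,0,0,0,0],
  ],
)

```text
time: 1.18
tool_pos: [0.3468, 0.3821, 0.197]
tool_rot: [3.141, 0.001, 3.136]
contact_force: [-0.9, 0.2, -0.4]
opening: 0.0917
grip_force: 0.0
```

Request:
move_arm(
  motion=[
    [-0.5,-0.3,0.2,0,0,0],
    [-0.9,-0.62,0.5,0,0,0],
    [-0.9,-0.62,0.9,0,0,0],
    [-0.9,-0.62,0.9,0,0,0],
  ],
)

```text
time: 1.68
tool_pos: [0.4319, 0.3212, 0.1045]
tool_rot: [-3.139, -0.006, 3.141]
contact_force: [-0.5, 0.6, 0.9]
opening: 0.0917
grip_force: 0.0
```

Request:
move_arm(
  motion=[
    [-0.5,-0.3,0,0,0,0],
    [-0.99,-0.62,0,0,0,0],
    [-0.99,-0.62,0.2,0,0,0],
    [-0.99,-0.62,0.2,0,0,0],
    [-0.99,-0.62,0.2,0,0,0],
  ],
)

```text
time: 2.3
tool_pos: [0.5331, 0.2609, 0.0884]
tool_rot: [3.141, 0.002, -3.14]
contact_force: [0.2, -0.4, 1.3]
opening: 0.0916
grip_force: 0.0
```

```bash
python3 - <<'E'
from h import *
a=[]
s=robot.observe(); print(s['tool_pos'],s['tool_rot'],s['contact_force'])
for n in('top','scene'):
    c=cam(n); im=c['image'][...,::-1]
    x0,y0=(150,200) if n=='top' else (345,150)
    a.append(cv2.resize(im[y0:y0+140,x0:x0+130],None,fx=3,fy=3))
    # project tcp
    E=np.array(c['extrinsics']); p=E[:3,:3].T@(s['tool_pos']-E[:3,3]); print(n,c['cx']-c['f']*p[0]/p[2],c['cy']+c['f']*p[1]/p[2])
cv2.imwrite('pics/g.png',np.clip(np.hstack(a)*1.6,0,255).astype(np.uint8))
E
```

```text
[0.53305592 0.26086349 0.0883729 ] [ 3.14076321e+00  1.51224438e-03 -3.13980216e+00] [ 0.18676669 -0.41702564  1.26630986]
top 206.01102756769535 267.044100847272
scene 409.33777947419753 211.38061269653448
```

View pics/g.png

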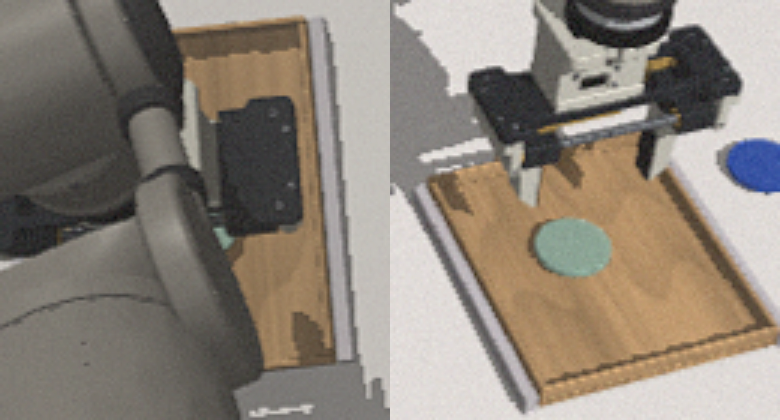

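Request:
move_arm(
  motion=[
    [0,0,0.2,0,0,0],
    [0,0,0.4,0,0,0],
    [0,0,0.55,0,0,0],
    [0,0,0.65,0,0,0],
    [0,0,0.7,0,0,0],
    [0,0,0.73,0,0,0],
    [0,0,0.73,0,0,0],
    [0,0,0.73,0,0,0],
  ],
)

```text
time: 3.4
tool_pos: [0.5337, 0.2594, 0.0141]
tool_rot: [3.141, 0.001, 3.142]
contact_force: [-0.6, -0.2, 0.4]
opening: 0.092
grip_force: 0.0
```

Request:
move_arm(
  motion=[
    [0,0,0,0,0,0],
    [0,0,0,0,0,0],
    [0,0,0,0,0,0],
    [0,0,0,0,0,0],
    [0,0,0,0,0,0],
    [0,0,0,0,0,0],
    [0,0,0,0,0,0],
    [0,0,0,0,0,0],
  ],
  fingers=-1,
  newtons=15,
)

```text
time: 4.4
tool_pos: [0.5334, 0.2593, 0.0138]
tool_rot: [3.142, 0.0, -3.142]
contact_force: [-0.3, -0.9, 0.1]
opening: 0.0603
grip_force: 15.0
```

Request:
move_arm(
  motion=[
    [0,0,-0.05,0,0,0],
    [0,0,-0.15,0,0,0],
    [0,0,-0.3,0,0,0],
    [0,0,-0.5,0,0,0],
    [0,0,-0.7,0,0,0],
    [0,0,-0.9,0,0,0],
    [0,0,-1,0,0,0],
    [0,0,-1,0,0,0],
  ],
)

```text
time: 5.4
tool_pos: [0.5338, 0.2595, 0.1148]
tool_rot: [3.141, 0.002, -3.142]
contact_force: [1.2, 0.2, -1.7]
opening: 0.0602
grip_force: 15.0
```

Request:
move_arm(
  motion=[
    [0,-0.1,0,0,0,0],
    [-0.02,-0.3,-0.1,0,0,0],
    [-0.04,-0.6,-0.3,0,0,0],
    [-0.06,-0.8,-0.45,0,0,0],
    [-0.08,-1,-0.5,0,0,0],
    [-0.08,-1,-0.5,0,0,0],
  ],
)

```text
time: 6.15
tool_pos: [0.5417, 0.1577, 0.1639]
tool_rot: [3.142, 0.0, 3.139]
contact_force: [0.0, -0.8, -0.4]
opening: 0.0602
grip_force: 15.0
```

Request:
move_arm(
  motion=[
    [-0.02,-0.2,0,0,0,0],
    [-0.04,-0.5,0,0,0,0],
    [-0.08,-0.8,0,0,0,0],
    [-0.14,-1,0,0,0,0],
    [-0.14,-1,0,0,0,0],
  ],
)

```text
time: 6.78
tool_pos: [0.5557, 0.058, 0.1633]
tool_rot: [3.142, -0.0, 3.14]
contact_force: [-0.3, -0.8, -0.8]
opening: 0.0601
grip_force: 15.0
```

Request:
move_arm(
  motion=[
    [-0.02,-0.2,0,0,0,0],
    [-0.04,-0.5,0,0,0,0],
    [-0.08,-0.8,0,0,0,0],
    [-0.14,-1,0,0,0,0],
    [-0.14,-1,0,0,0,0],
  ],
)

```text
time: 7.4
tool_pos: [0.5698, -0.0419, 0.1635]
tool_rot: [3.141, 0.0, 3.14]
contact_force: [0.1, 0.9, -1.2]
opening: 0.0602
grip_force: 15.0
```

```bash
python3 - <<'E'
from h import *
a=[]
s=robot.observe(); print(s['tool_pos'],s['tool_rot'],s['contact_force'],s['opening'])
for n in('top','scene'):
    c=cam(n); im=c['image'][...,::-1]
    E=np.array(c['extrinsics']); p=E[:3,:3].T@(s['tool_pos']-E[:3,3]); u,v=(c['cx']-c['f']*p[0]/p[2],c['cy']+c['f']*p[1]/p[2]);print(n,u,v)
    x0,y0=int(u)-65,int(v)-50
    print(x0,y0)
    a.append(cv2.resize(im[y0:y0+140,x0:x0+130],None,fx=3,fy=3))
cv2.imwrite('pics/k.png',np.clip(np.hstack(a)*1.6,0,255).astype(np.uint8))
E
```

```text
[ 0.56978023 -0.04186257  0.16354965] [3.14146889e+00 1.48858179e-04 3.13984478e+00] [ 0.08438242  0.90307803 -1.23367392] 0.06016694909797043
top 365.1542069083339 223.30590494502013
300 173
scene 287.52703181146336 227.73846928115154
222 177
```

View pics/k.png

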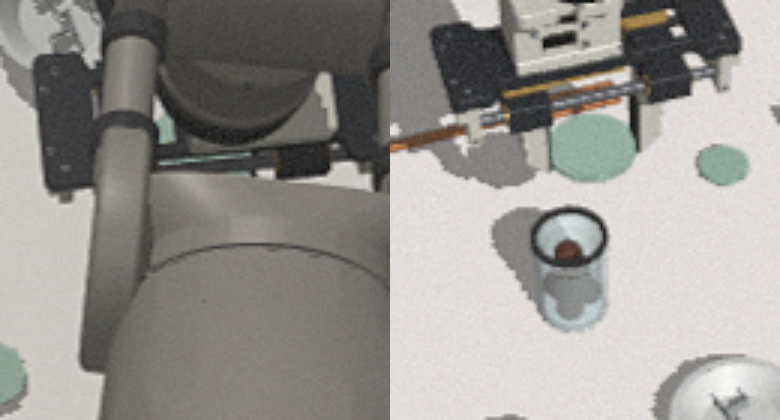

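```bash
python3 - <<'E'
from h import *
s=robot.observe(); t=s['tool_pos']
for i in range(2):
    c=cam('scene')
    box=(222+45,177+33,222+88,177+65)
    print(ell(c,box,green,t[2]+.005), 'tcp',t)
    x0,y0,x1,y1=box; im=c['image'][y0:y1,x0:x1].astype(int)
    m=green(im).astype(np.uint8); n,l,st,_=cv2.connectedComponentsWithStats(m);k=1+np.argmax(st[1:,4])
    ct=max(cv2.findContours((l==k).astype(np.uint8),0,1)[0],key=len); print(cv2.fitEllipse(cv2.convexHull(ct)))
    W=world(c)[y0:y1,x0:x1][cv2.erode((l==k).astype(np.uint8),np.ones((5,5)))>0]
    A=np.c_[W[:,:2]-W[:,:2].mean(0),np.ones(len(W))]; print('plane',np.linalg.lstsq(A,W[:,2],rcond=None)[0],'z-tcp')
    print('ring',ell(c,(262,240,302,268),lambda im:im.max(-1)<50,.0825))
E
```

```text
(array([ 0.569 , -0.0384]), np.float64(0.0333), np.float64(0.0009)) tcp [ 0.56927165 -0.04019401  0.16353653]
((21.993513107299805, 15.723965644836426), (23.735116958618164, 31.537912368774414), 85.7231216430664)
 ** On entry to DLASCL parameter number  4 had an illegal value
 ** On entry to DLASCL parameter number  4 had an illegal valueTraceback (most recent call last):
  File "<stdin>", line 11, in <module>
    x, resids, rank, s = _umath_linalg.lstsq(a, b, rcond,
                         ~~~~~~~~~~~~~~~~~~~^^^^^^^^^^^^^
                                             signature=signature)
                                             ^^^^^^^^^^^^^^^^^^^^
    raise LinAlgError("SVD did not converge in Linear Least Squares")
numpy.linalg.LinAlgError: SVD did not converge in Linear Least Squares
```

```bash
python3 - <<'E'
from h import *
c=cam('scene'); box=(267,210,310,242)
x0,y0,x1,y1=box; im=c['image'][y0:y1,x0:x1].astype(int)
m=green(im).astype(np.uint8); n,l,st,_=cv2.connectedComponentsWithStats(m);k=1+np.argmax(st[1:,4])
W=world(c)[y0:y1,x0:x1][cv2.erode((l==k).astype(np.uint8),np.ones((7,7)))>0]; W=W[~np.isnan(W[:,0])]
z=np.median(W[:,2]); W=W[abs(W[:,2]-z)<.01]
A=np.c_[W[:,:2]-W[:,:2].mean(0),np.ones(len(W))]; r=np.linalg.lstsq(A,W[:,2],rcond=None)
res=W[:,2]-A@r[0]; print(len(W),r[0],res.std(),np.sqrt(np.diag(np.linalg.inv(A.T@A)))*res.std())
print('ring',[ell(c,(262,240,302,268),lambda im:im.max(-1)<t,.0825) for t in (45,55)])
print('lid',[ell(c,box,lambda im:(lambda b:b[...,1]-b[...,0]>g)(cv2.blur(im.astype(np.float32),(3,3))),robot.observe()['tool_pos'][2]+.005) for g in(4,6)])
print(robot.observe()['tool_pos'],robot.observe()['contact_force'])
E
```

```text
297 [0.00770204 0.00165275 0.17291407] 0.0014368341338783378 [7.09740378e-03 7.06259723e-03 8.33735727e-05]
ring [(array([ 0.5705, -0.0597]), np.float64(0.0274), np.float64(0.0003)), (array([ 0.5705, -0.0596]), np.float64(0.0279), np.float64(0.0005))]
lid [(array([ 0.5692, -0.038 ]), np.float64(0.0326), np.float64(0.001)), (array([ 0.5694, -0.0384]), np.float64(0.0319), np.float64(0.0007))]
[ 0.56921575 -0.03973584  0.16363104] [ 0.62062643 -0.16808151 -1.12770114]
```

Request:
move_arm(
  motion=[
    [-0.013,-0.1,0.05,0,0,0],
    [-0.013,-0.208,0.15,0,0,0],
    [-0.013,-0.208,0.3,0,0,0],
    [-0.013,-0.208,0.45,0,0,0],
    [-0.013,-0.208,0.57,0,0,0],
    [-0.013,-0.208,0.65,0,0,0],
    [-0.013,-0.208,0.7,0,0,0],
    [-0.013,-0.208,0.7,0,0,0],
    [-0.013,-0.208,0.7,0,0,0],
  ],
)

```text
time: 8.72
tool_pos: [0.571, -0.0615, 0.0942]
tool_rot: [-3.141, 0.001, -3.142]
contact_force: [0.3, -1.1, -0.9]
opening: 0.0602
grip_force: 15.0
```

```bash
python3 - <<'E'
from h import *
s=robot.observe(); print(s['tool_pos'],s['tool_rot'],s['contact_force'])
c=cam('scene'); save(c,'m.png',(230,200,340,290,7))
E
```

```text
[ 0.57100603 -0.0615236   0.09416005] [-3.14144897e+00  9.61281852e-04 -3.14153960e+00] [ 0.29157859 -1.05575269 -0.9106515 ]
```

View pics/m.png

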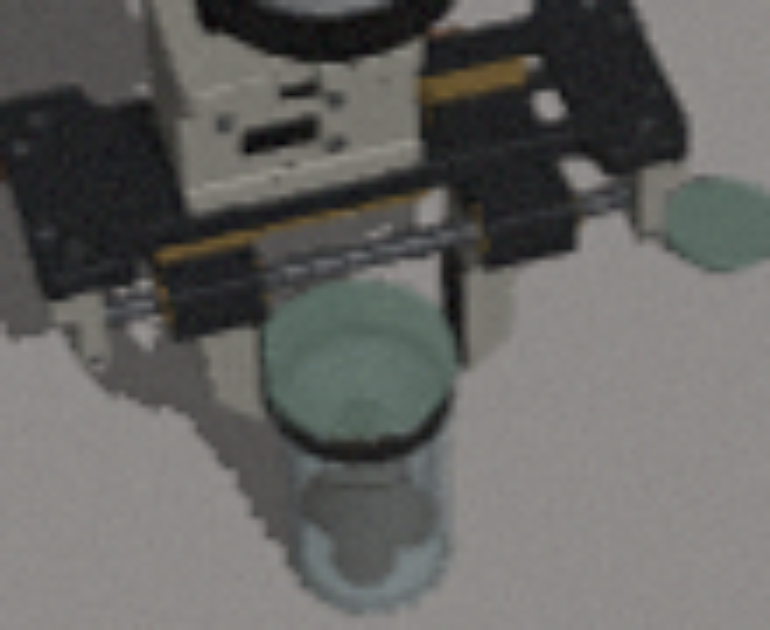

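Request:
move_arm(
  motion=[
    [0,0.007,0.02,0,0,0],
    [0,0.007,0.04,0,0,0],
    [0,0.007,0.055,0,0,0],
    [0,0.007,0.065,0,0,0],
    [0,0.007,0.075,0,0,0],
    [0,0.007,0.08,0,0,0],
    [0,0.007,0.08,0,0,0],
  ],
)

```text
time: 9.65
tool_pos: [0.5707, -0.0608, 0.0857]
tool_rot: [3.141, 0.0, 3.142]
contact_force: [-0.4, 0.3, -1.4]
opening: 0.0601
grip_force: 15.0
```

Request:
move_arm(
  motion=[
    [0,0,0.005,0,0,0],
    [0,0,0.01,0,0,0],
    [0,0,0.015,0,0,0],
    [0,0,0.02,0,0,0],
    [0,0,0.02,0,0,0],
  ],
)

```text
time: 10.28
tool_pos: [0.5707, -0.0608, 0.0837]
tool_rot: [3.142, -0.0, -3.142]
contact_force: [-0.1, -0.7, -0.9]
opening: 0.0599
grip_force: 15.0
```

```bash
python3 - <<'E'
from h import *
for i in range(8):
    cam('scene'); s=robot.observe(); print(s['tool_pos'].round(4),s['contact_force'].round(2),s['torque'].round(3))
E
```

```text
[ 0.5707 -0.0608  0.0837] [ 0.93  0.19 -0.66] [0.009 0.005 0.038]
[ 0.5707 -0.0608  0.0837] [ 0.11  0.44 -1.19] [ 0.064  0.028 -0.018]
[ 0.5707 -0.0608  0.0837] [-0.28  0.53 -0.9 ] [ 0.016  0.018 -0.009]
[ 0.5707 -0.0608  0.0837] [ 0.53 -0.29 -0.35] [ 0.025 -0.045  0.043]
[ 0.5707 -0.0608  0.0837] [ 0.46 -0.29 -0.59] [ 0.033  0.033 -0.02 ]
[ 0.5707 -0.0608  0.0837] [-0.68  0.34 -0.64] [ 0.054 -0.012  0.023]
[ 0.5707 -0.0608  0.0837] [-0.57  0.61 -0.93] [0.003 0.016 0.017]
[ 0.5707 -0.0608  0.0837] [-0.44 -0.7  -0.79] [ 0.012 -0.    -0.004]
```

Request:
move_arm(
  motion=[
    [0,0,0.003,0,0,0],
    [0,0,0.006,0,0,0],
    [0,0,0.008,0,0,0],
    [0,0,0.01,0,0,0],
    [0,0,0.01,0,0,0],
  ],
)

```text
time: 11.3
tool_pos: [0.5707, -0.0608, 0.0827]
tool_rot: [3.142, 0.0, 3.142]
contact_force: [0.2, 0.1, -1.4]
opening: 0.0599
grip_force: 15.0
```

```bash
cat > f.py <<'E'
from h import *
F=[];T=[]
for i in range(8):
    cam('scene'); s=robot.observe(); F.append(s['contact_force']);T.append(s['torque'])
print(s['tool_pos'].round(4),np.mean(F,0).round(2),np.mean(T,0).round(3),s['opening'],s['time'])
E
python3 f.py
```

```text
[ 0.5707 -0.0608  0.0827] [-0.46  0.2  -0.58] [ 0.019  0.029 -0.011] 0.06003583165258926 11.7
```

Request:
move_arm(
  motion=[
    [0,0,0.002,0,0,0],
    [0,0,0.004,0,0,0],
    [0,0,0.006,0,0,0],
    [0,0,0.006,0,0,0],
  ],
)

```text
time: 12.2
tool_pos: [0.5707, -0.0608, 0.0823]
tool_rot: [3.142, 0.0, 3.142]
contact_force: [-0.4, 0.5, 2.0]
opening: 0.0601
grip_force: 15.0
```

```bash
python3 f.py
```

```text
[ 0.5707 -0.0608  0.0822] [-0.73  0.23  2.15] [ 0.049  0.16  -0.019] 0.06016265846021168 12.6
```

Request:
move_arm(
  motion=[
    [0,0,-0.003,0,0,0],
    [0,0,-0.003,0,0,0],
    [0,0,-0.003,0,0,0],
  ],
)

```text
time: 12.98
tool_pos: [0.5707, -0.0608, 0.0824]
tool_rot: [3.142, 0.0, 3.142]
contact_force: [-1.0, -0.2, 0.8]
opening: 0.0601
grip_force: 15.0
```

Request:
move_arm(
  motion=[
    [0,0,0,0,0,0],
    [0,0,0,0,0,0],
    [0,0,0,0,0,0],
    [0,0,0,0,0,0],
  ],
  fingers=0.75,
)

```text
time: 13.48
tool_pos: [0.5707, -0.0608, 0.0824]
tool_rot: [3.141, -0.0, 3.141]
contact_force: [-0.5, 0.4, -0.7]
opening: 0.0803
grip_force: 0.0
```

Request:
move_arm(
  motion=[
    [0,0,-0.05,0,0,0],
    [0,0,-0.15,0,0,0],
    [0,0,-0.3,0,0,0],
    [0,0,-0.4,0,0,0],
    [0,0,-0.4,0,0,0],
  ],
)

```text
time: 14.1
tool_pos: [0.5714, -0.061, 0.1238]
tool_rot: [-3.141, 0.003, 3.142]
contact_force: [-1.0, -0.7, -0.4]
opening: 0.0805
grip_force: 0.0
```

```bash
python3 f.py; python3 - <<'E'
from h import *
c=cam('scene'); save(c,'n.png',(230,200,340,290,7))
print(ell(c,(260,235,310,262),green,.088))
W=world(c)[244:254,275:290].reshape(-1,3); print(np.nanmedian(W,0))
E
```

```text
[ 0.5705 -0.0608  0.122 ] [0.4  0.08 0.22] [ 0.027  0.011 -0.005] 0.080665249912901 14.5
(array([ 0.5706, -0.0595]), np.float64(0.0331), np.float64(0.0008))
[ 0.55912499 -0.05376732  0.09228297]
```

View pics/n.png

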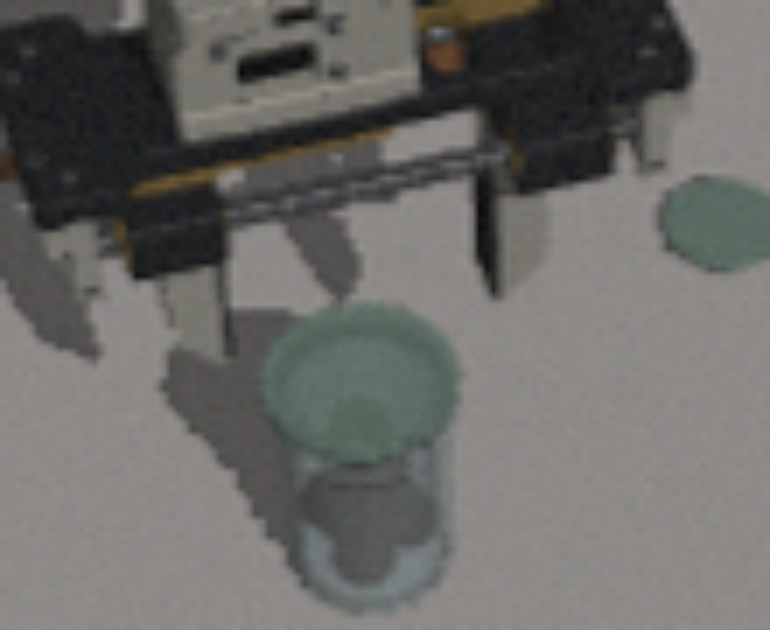

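Picture: lid sits flat over the ring, (360,380) in the crop, fingers clear. Now I shut the fingers and press.

Request:
move_arm(
  motion=[
    [0,0,0,0,0,0],
    [0,0,0,0,0,0],
    [0,0,0,0,0,0],
    [0,0,0,0,0,0],
    [0,0,0,0,0,0],
    [0,0,0,0,0,0],
    [0,0,0,0,0,0],
    [0,0,0,0,0,0],
    [0,0,0,0,0,0],
    [0,0,0,0,0,0],
    [0,0,0,0,0,0],
    [0,0,0,0,0,0],
  ],
  fingers=-1,
  newtons=20,
)

```text
time: 16.05
tool_pos: [0.5707, -0.0608, 0.1224]
tool_rot: [3.142, 0.0, 3.142]
contact_force: [1.3, -0.2, 0.3]
opening: 0.0003
grip_force: 0.0
```

Request:
move_arm(
  motion=[
    [0,0,0.05,0,0,0],
    [0,0,0.11,0,0,0],
    [0,0,0.17,0,0,0],
    [0,0,0.22,0,0,0],
    [0,0,0.26,0,0,0],
    [0,0,0.28,0,0,0],
    [0,0,0.29,0,0,0],
    [0,0,0.29,0,0,0],
  ],
)

```text
time: 17.05
tool_pos: [0.5707, -0.0608, 0.0935]
tool_rot: [3.142, 0.0, 3.142]
contact_force: [-0.4, -0.1, -0.3]
opening: 0.0007
grip_force: 0.0
```

```bash
python3 f.py
```

```text
[ 0.5707 -0.0608  0.0935] [ 0.26  0.11 -0.2 ] [ 0.037  0.005 -0.001] 0.0005691862261500307 17.45
```

Request:
move_arm(
  motion=[
    [0,0,0.005,0,0,0],
    [0,0,0.01,0,0,0],
    [0,0,0.015,0,0,0],
    [0,0,0.02,0,0,0],
    [0,0,0.024,0,0,0],
    [0,0,0.028,0,0,0],
    [0,0,0.032,0,0,0],
    [0,0,0.035,0,0,0],
    [0,0,0.035,0,0,0],
  ],
)

```text
time: 18.58
tool_pos: [0.5708, -0.0608, 0.0903]
tool_rot: [-3.142, 0.0, -3.142]
contact_force: [-1.8, -0.2, 4.8]
opening: 0.0003
grip_force: 2.6
```

```bash
python3 f.py
```

```text
[ 0.5708 -0.0608  0.0903] [-1.77  0.27  5.05] [0.061 0.281 0.026] 0.0010556047630707528 18.975
```

Request:
move_arm(
  motion=[
    [0,0,0.003,0,0,0],
    [0,0,0.006,0,0,0],
    [0,0,0.009,0,0,0],
    [0,0,0.011,0,0,0],
    [0,0,0.013,0,0,0],
    [0,0,0.013,0,0,0],
  ],
)

```text
time: 19.73
tool_pos: [0.5709, -0.0608, 0.0896]
tool_rot: [-3.141, 0.001, -3.142]
contact_force: [-2.8, 1.3, 10.0]
opening: 0.0007
grip_force: 4.6
```

```bash
python3 f.py
```

```text
[ 0.5709 -0.0608  0.0896] [-2.64  0.26  9.12] [0.123 0.51  0.004] 0.0005970314898994862 20.125
```

Request:
move_arm(
  motion=[
    [0.001,0,0.003,0,0,0],
    [0.002,0,0.006,0,0,0],
    [0.002,0,0.009,0,0,0],
    [0.002,0,0.009,0,0,0],
  ],
)

```text
time: 20.62
tool_pos: [0.571, -0.0609, 0.0891]
tool_rot: [-3.141, 0.002, -3.142]
contact_force: [-3.1, 0.3, 11.8]
opening: 0.0005
grip_force: 5.9
```

```bash
python3 f.py
```

```text
[ 0.571  -0.0609  0.0891] [-3.35  0.75 11.8 ] [0.165 0.576 0.   ] 0.0005191643355833108 21.025
```

Request:
move_arm(
  motion=[
    [0,0,0,0,0,0],
    [0,0,0,0,0,0],
    [0,0,0,0,0,0],
    [0,0,0,0,0,0],
    [0,0,0,0,0,0],
    [0,0,0,0,0,0],
    [0,0,0,0,0,0],
    [0,0,0,0,0,0],
    [0,0,0,0,0,0],
    [0,0,0,0,0,0],
    [0,0,0,0,0,0],
    [0,0,0,0,0,0],
  ],
)

```text
time: 22.52
tool_pos: [0.571, -0.0609, 0.0891]
tool_rot: [-3.141, 0.002, -3.142]
contact_force: [-3.2, -0.2, 11.4]
opening: 0.0004
grip_force: 5.8
```

Request:
move_arm(
  motion=[
    [0,0,0,0,0,0],
    [0,0,0,0,0,0],
    [0,0,0,0,0,0],
    [0,0,0,0,0,0],
    [0,0,0,0,0,0],
    [0,0,0,0,0,0],
    [0,0,0,0,0,0],
    [0,0,0,0,0,0],
    [0,0,0,0,0,0],
    [0,0,0,0,0,0],
    [0,0,0,0,0,0],
    [0,0,0,0,0,0],
  ],
)

```text
time: 24.02
tool_pos: [0.571, -0.0609, 0.0891]
tool_rot: [-3.141, 0.002, -3.142]
contact_force: [-3.1, 0.4, 11.9]
opening: 0.0006
grip_force: 5.8
```

Request:
move_arm(
  motion=[
    [0,0,0,0,0,0],
    [0,0,0,0,0,0],
    [0,0,0,0,0,0],
    [0,0,0,0,0,0],
    [0,0,0,0,0,0],
    [0,0,0,0,0,0],
  ],
)

```text
time: 24.78
tool_pos: [0.571, -0.0609, 0.0891]
tool_rot: [-3.141, 0.002, -3.142]
contact_force: [-3.0, 0.6, 12.3]
opening: 0.0003
grip_force: 5.8
```

```bash
python3 f.py; python3 - <<'E'
from h import *
c=cam('scene'); save(c,'p.png',(230,200,340,290,7))
E
```

```text
[ 0.571  -0.0609  0.0891] [-2.88  0.71 11.51] [0.166 0.588 0.003] 0.0002288264805533073 25.175
```

View pics/p.png

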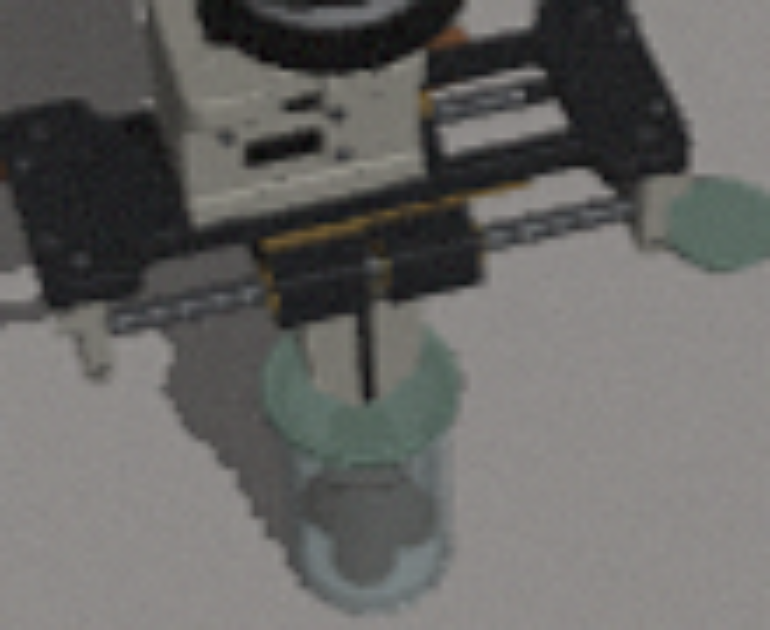

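The shut fingers, near (365,390), press on the middle of the level lid, and the force has held steady at about 12 N for over 3 s.

```bash
python3 -c "
from cell import robot
print(robot.hand_in())"
```

```text
the job is handed in; nothing more can be done
None
```

The lid is seated level on the open jar's ring, and I handed the job in with shut fingertips still pressing its middle at about 12 N after more than 4 s; the hand-in gave no verdict.

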